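Slide the loaded tube carrier under the reader head

ROBOT

A 7-joint arm with a two-finger parallel gripper is mounted at the origin on a cart in front of the work surface, level with it; the furniture and walls round the work are solid. World frame = base frame: x ahead of the robot, y to its left, z up, the work surface at z = 0. Lengths are in m, angles in rad, forces in N, time in s.
With the tool pointing down it reaches from about 0.4 to 0.925 m from the base axis. Payload 5.6 kg.
Tool frame: the origin (TCP) lies on the centre line of the jaws, within the pads' length; the fingertips stand 19 mm ahead of it and the grasp point (between the pads) is the TCP; y points along the fingers, z is the direction in which the jaws open and shut, and the axes are right-handed (so a half turn about y gives the same grasp; the last joint's range is limited). The gripper opens to 85 mm and grips with 20 to 120 N. Pads are 22 mm wide; open, the fingers measure 114 mm over their backs; the gripper's body (76 mm by 85 mm) begins 54 mm behind the grasp point. The pads swing forward as they close: fully open they stand 13 mm farther back than shut.
Start: joints at [-1.315, 0.468, -0.012, 1.603, 0.006, 1.071, -0.056], TCP at [0.191, 0.621, 0.25] pointing down, gripper open.
Joint ranges: [-2.53, 2.53], [-0.31, 2.02], [-1.57, 1.55], [0.28, 2.44], [-1.29, 4.43], [0.15, 1.84], [-2.92, 2.92]. Speed limits (rad/s): [2.57, 2.57, 3.14, 3.14, 3.14, 3.14, 3.14].

INTERFACE

Orientations are given as a rotation vector (axis times angle).
In Python, from bench import status, cams, ticket gives the robot as it stands.
- The arm moves only by the tool carry_out, never from a script. Its argument "series" is a list of rows, each a list of 5 numbers: the shift along the tool's x, y, z in mm, then the turn about the tool's y in degrees, then the finger opening in mm, from 0 to 85.4. In form: [[tx, ty, tz, yaw, hand], ...]. A call has exactly 10 rows; each row shifts and turns the pose as measured when the row begins, along the tool's axes as they then stand; what a row does not reach is not made up. A row lasts 1/8 s, in which the tool goes at most 62.5 mm and 10.7 degrees, less where a joint would pass 70% of its speed; a pose out of reach is approached as far as the arm can. A call with a gripper value outside its range is refused whole. The fingers move at their own pace and stop on an object; "force" is the grip in N (left out, the last holds). Time passes only in rows, so rows that do not move let the fingers close, or fill a call up. It gives the time, the measured TCP pose, the force and the opening at its end, in the units of the state.
- status.read_state(): the state, without advancing time (a new reading comes with each control period).
- cams.grab_frame(name): name is "scene" or "top" or "wrist"; returns the picture (384x512x3 uint8, red, green, blue); there is no depth.
- cams.camera_model(name): a dict with "K" (3x3 intrinsics, pixels), "R" (3x3) and "t" (3): a world point X has camera coordinates R X + t; the wrist camera has in their place "T_tool_cam" (4x4, takes a point from camera to tool coordinates, whose origin is the TCP and whose axes are the tool frame's). Camera axes: x right, y down, z forward; pixel columns grow to the right and rows downward; lengths in m; the calibration is good to about 2 mm. A picture is of the moment at which its call begins: read the wrist's pose just before it. camera_model takes no time and is no camera call.
- ticket.finish_job(): hands the job in, once; it reports no verdict.
The state is a dict: "time": time; "joints": joint angles; "qvel": joint speeds; "joint_efforts": joint torques, N m; "tcp_pos": TCP position; "tcp_rot": TCP orientation; "wrist_force": force on the tool from outside, world axes, zero at the start; "torque": the same for the moment, N m; "finger_gap": finger opening in m.
Only numpy, scipy, OpenCV 4.12 (cv2) and the standard library are available. Lean on these libraries where they do the work, as an engineer would, in place of code of your own. Each camera call takes 0.05 s, during which the arm holds its last target.

TASK

On the two-lane reader station, push the blue carrier that holds the orange tube along its lane, under the low reader head, until the middle of the tube is right under the middle of the head (marked by the yellow line), and let go of it. The tube stays lying in its carrier, and the empty carrier in the other lane stays where it is.

Things in the scene. Friction and masses are not known exactly. Their poses are not given: they have to be found in the camera images.
- station: Fixed reader station, 230 x 170 mm. Origin on the table below the middle of the head; x along the lanes, away from the robot. Two lanes at y = +45 and -45 mm, 52 mm wide, floor z = 8 mm, rails to z = 18 mm, from x = -180 to 50 mm, no end stop. Grey head bar across both: x = -22 to 22 mm, 172 mm wide, underside z = 40, top z = 74 mm, yellow line at x = 0.
- carrier_tube: Loose blue carrier, 0.17-0.35 kg, with the tube, in either lane, 55 to 85 mm short of the goal. Origin: underside, below the nest's middle; x along the lane, away from the robot. Plate x = -90 to 53 mm, 46 mm wide. Upright push tab at its near end: x = -90 to -82 mm, 34 mm wide, top 54 mm above the underside; push its near face or pinch its 8 mm. Slides freely, 3 mm side play.
- tube_loaded: Orange capped tube, 98 mm long, 20 mm thick, lying along the lane in the carrier's nest (about 1 mm play). Origin at mid length on its underside, long axis its own y. Its top is about 32 mm above the table and passes 8 mm below the head.
- carrier_empty: An equal blue carrier with an empty nest, in the other lane; same origin, axes and sizes. Leave it alone.

How it is judged:
At the end, for the whole second after the job is handed in: The tube's middle is within 15 mm of the head's middle along the lane; the tube lies in its carrier (centres within 12 mm, along the lane within 10 degrees, origin below 22 mm); the carrier is flat (6 degrees) and at rest; the empty carrier is within 15 mm of its start (x of tube_loaded in the frame of station between -0.015 and 0.015 m and z of tube_loaded in the frame of station below 0.022 m and horizontal distance between tube_loaded and carrier_tube below 0.012 m and angle between the y axis of tube_loaded and the x axis of station, either way round below 0.17 rad and angle between carrier_tube's own z axis and vertical below 0.1 rad and linear speed of carrier_tube below 0.01 m/s and distance of carrier_empty from where it was at the start of the episode below 0.015 m); the robot touches nothing.
It fails at once if the empty carrier is moved by more than 15 mm (distance of carrier_empty from where it was at the start of the episode above 0.015 m).
It also fails if it takes over 27 s, if anything falls off the work surface, if the arm or the gripper's body presses on something with over 40 N, if the wrist force passes 120 N, or if a joint passes its speed limit or range.

## Working session

There is one attempt and no reset: what is moved stays moved. The work goes in short steps, Python scripts to look and compute and a tool call to move; the robot and the scene stay as the last step left them, time stands still between calls to the robot, and variables do not carry over. Pictures are saved under pics/ and viewed, and the job is handed in when it is done.

Besides the shell and the picture viewer there is one more tool, called in YAML: its name, and indented under it one key for each argument. carry_out: Moves the arm, as the interface text tells. Its arguments: {"type":"object","properties":{"series":{"type":"array","items":{"type":"array","items":{"type":"number"}}},"force":{"type":"number"}},"required":["series"]}

```bash
mkdir -p pics; ls; cat > h.py <<'E'
import numpy as np, cv2
from bench import status, cams, ticket
E
python3 - <<'E'
from h import *
for n in ("scene","top"):
    im=cams.grab_frame(n); cv2.imwrite(f"pics/{n}0.png",im[:,:,::-1]); m=cams.camera_model(n)
    print(n,{k:np.round(v,4).tolist() for k,v in m.items()})
print(status.read_state())
print(cams.camera_model("wrist"))
E
```

```text
pics
scene {'K': [[493.0576, 0.0, 247.1471], [0.0, 493.0576, 188.6976], [0.0, 0.0, 1.0]], 'R': [[0.6052, -0.796, 0.0062], [-0.3456, -0.2697, -0.8988], [0.7172, 0.5418, -0.4383]], 't': [-0.3501, 0.2614, 0.4138]}
top {'K': [[411.9822, 0.0, 257.2122], [0.0, 411.9822, 184.8089], [0.0, 0.0, 1.0]], 'R': [[-0.0156, -0.9998, 0.0085], [-0.9955, 0.0148, -0.094], [0.0939, -0.01, -0.9955]], 't': [0.0499, 0.6297, 0.8421]}
{'time': 0.1, 'joints': array([-1.31501046,  0.46831291, -0.01160059,  1.60351997,  0.0060253 ,
        1.07140407, -0.05631387]), 'qvel': array([ 0.0020192 , -0.00166656, -0.00143326, -0.00215892,  0.00044355,
       -0.00027076,  0.00096054]), 'joint_efforts': array([ 1.32257865e-03, -5.33526134e+01,  2.17311701e-02, -2.51969343e+01,
        1.14871241e-02,  4.34020971e-03,  4.32221597e-06]), 'tcp_pos': array([0.19126476, 0.6207341 , 0.24942291]), 'tcp_rot': array([-1.55964896,  0.2346931 , -0.23453349]), 'wrist_force': array([-0.22911648,  0.0953844 ,  0.49872628]), 'torque': array([ 0.03378169, -0.00512534, -0.00615152]), 'finger_gap': 0.08495085989102918}
{'K': array([[287.07140241,   0.        , 257.39130235],
       [  0.        , 287.07140241, 190.39029114],
       [  0.        ,   0.        ,   1.        ]]), 'T_tool_cam': array([[-1.00574204e-03,  9.61397027e-01,  2.75163125e-01,
        -7.01689175e-02],
       [ 2.34583003e-04, -2.75163029e-01,  9.61397552e-01,
        -1.24250211e-01],
       [ 9.99999467e-01,  1.03146653e-03,  5.12156256e-05,
        -7.04269545e-04],
       [ 0.00000000e+00,  0.00000000e+00,  0.00000000e+00,
         1.00000000e+00]])}
```

View pics/scene0.png

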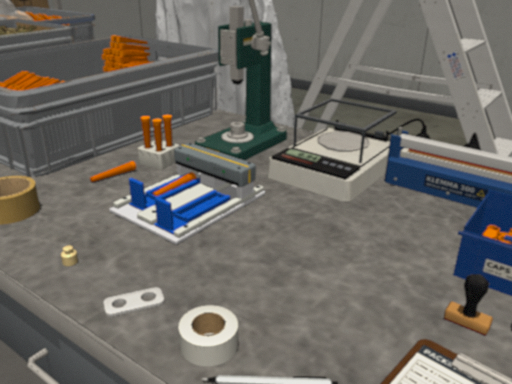

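View pics/top0.png

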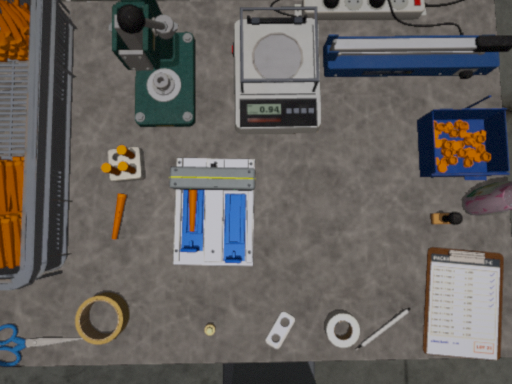

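The orange tube lies in the left (+y) lane at about (192,212) in the top view. The head's yellow line is at row ~178, and the tabs are at about (192,247) and (234,258). The loose tube at (119,215) is not part of the task. Next I'll measure these points.

```bash
cat >> h.py <<'E'
def ray(n,u,v):
    m=cams.camera_model(n); d=np.linalg.inv(m["K"])@[u,v,1]; R=np.array(m["R"])
    return -R.T@m["t"], R.T@d
def onz(n,u,v,z):
    o,d=ray(n,u,v); return o+d*(z-o[2])/d[2]
E
python3 - <<'E'
from h import *
im=cv2.imread("pics/top0.png"); c=im[150:275,160:265]
cv2.imwrite("pics/topcrop.png",cv2.resize(c,None,fx=4.7,fy=4.7,interpolation=cv2.INTER_CUBIC))
hsv=cv2.cvtColor(im,cv2.COLOR_BGR2HSV)
def comps(lo,hi,name,z):
    mk=cv2.inRange(hsv,lo,hi); mk[:150]=0;mk[275:]=0;mk[:,:165]=0;mk[:,262:]=0
    n,l,s,ce=cv2.connectedComponentsWithStats(mk)
    for i in range(1,n):
        if s[i,4]>15:
            x,y,w,h,a=s[i]; p=np.argwhere(l==i)[:,::-1].astype(np.float32)
            print(name,s[i],ce[i].round(1),"c",onz("top",*ce[i],z).round(4),cv2.minAreaRect(p))
            print("  near", onz("top",ce[i][0],y+h-.5,z).round(4),"far",onz("top",ce[i][0],y-.5,z).round(4))
            if name=="yellow":
                vx,vy,x0,y0=cv2.fitLine(p,2,0,.01,.01).ravel()
                for u in (x,x+w-1): print("  ",onz("top",u,y0+(u-x0)*vy/vx,z).round(4))
comps((22,90,90),(35,255,255),"yellow",.074)
comps((3,120,90),(18,255,255),"orange",.022)
comps((100,120,40),(130,255,255),"blue",.0)
E
```

```text
yellow [169 176  85   3 154] [210.9 177.1] c [0.643  0.1334 0.074 ] ((211.00584411621094, 177.18528747558594), (84.00411987304688, 1.7774732112884521), 1.0609116554260254)
  near [0.6403 0.1334 0.074 ] far [0.6463 0.1334 0.074 ]
   [0.6458 0.2175 0.074 ]
   [0.6403 0.0489 0.074 ]
orange [189 190   8  41 248] [192.2 207.4] c [0.585  0.1788 0.022 ] ((192.5, 210.0), (40.0, 7.0), 90.0)
  near [0.5363 0.1788 0.022 ] far [0.6231 0.1788 0.022 ]
blue [180 189  24  63 964] [192.6 224.1] c [0.5497 0.1812 0.    ] ((191.9993896484375, 220.01785278320312), (21.843215942382812, 62.71001434326172), 2.0454084873199463)
  near [0.4911 0.1813 0.    ] far [0.6272 0.1812 0.    ]
blue [ 224  194   22   69 1399] [234.3 227.9] c [0.5402 0.0911 0.    ] ((234.30398559570312, 227.99615478515625), (20.447050094604492, 68.32019805908203), 1.123302698135376)
  near [0.4663 0.0918 0.    ] far [0.6148 0.0903 0.    ]
```

View pics/topcrop.png

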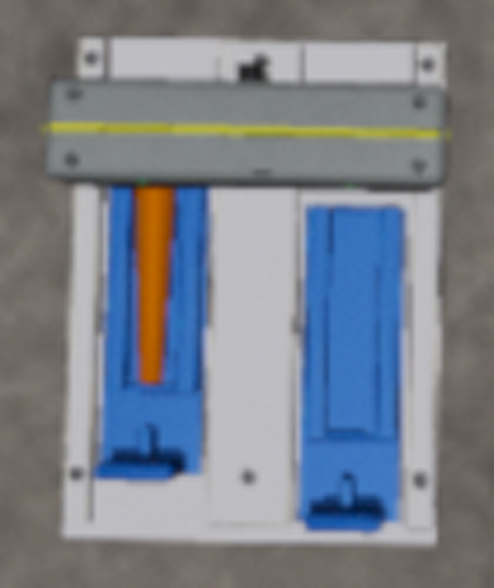

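```bash
cat >> h.py <<'E'
from scipy.spatial.transform import Rotation as Ro
ya=np.arctan2(-.0055,.1686); XS=np.array([np.cos(ya),np.sin(ya),0]); YS=np.array([-np.sin(ya),np.cos(ya),0])
O=np.array([.643,.1334,0])
def W(x,y,z): return O+XS*x+YS*y+np.array([0,0,z])
def S(p): d=np.asarray(p)-O; return np.array([d@XS,d@YS,p[2]])*1000
def tool():
    s=status.read_state(); R=Ro.from_rotvec(s["tcp_rot"]).as_matrix(); return s,R
def go(x,y,z):
    s,R=tool(); print("tool shift mm",(R.T@(W(x,y,z)-s["tcp_pos"])*1000).round(1))
def rep():
    s,R=tool(); print("t",s["time"],"tcp st",S(s["tcp_pos"]).round(1),"F",s["wrist_force"].round(2),"gap",s["finger_gap"]); print("axes in station", (np.array([XS,YS,[0,0,1]])@R).round(3).tolist())
E
python3 - <<'E'
from h import *
rep(); print("yaw deg",np.degrees(ya))
for n,u,v,z in (("tube end",192,230.5,.022),("tab near bottom",190,251.5,.062),("tab L",180,250,.062),("tab R",200,250,.062),("etab",233,262.5,.062)):
    print(n,S(onz("top",u,v,z)).round(1))
go(-.20,.045,.25)
# scene view head ends check
im=cv2.imread("pics/scene0.png");cv2.imwrite("pics/scenecrop.png",cv2.resize(im[135:245,100:270],None,fx=4.7,fy=4.7,interpolation=cv2.INTER_CUBIC))
E
```

```text
t 0.1 tcp st [-467.4  472.3  249.4] F [-0.23  0.1   0.5 ] gap 0.08495085989102918
axes in station [[0.965, -0.0, 0.263], [-0.263, -0.002, 0.965], [0.0, -1.0, -0.002]]
yaw deg -1.8684168209705223
tube end [-108.1   42.3   22. ]
tab near bottom [-149.2   39.    62. ]
tab L [-146.5   59.1   62. ]
tab R [-145.9   19.1   62. ]
etab [-169.5  -47.5   62. ]
tool shift mm [ 370.4    0.  -341.9]
```

View pics/scenecrop.png

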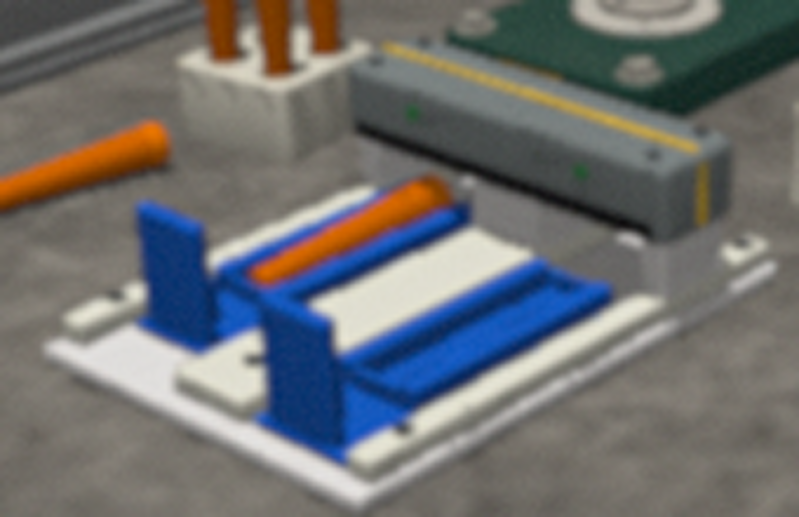

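Two checks agree: both the tab's near face and the tube's near end put the carrier and tube about 59 mm short of the goal. The plan is to close the fingers, square them to the lane, drop behind the tab and push its near face slowly.

carry_out:
  series:
    - [0,0,0,-7.6,0]
    - [0,0,0,-7.6,0]
    - [30,0,-52,0,0]
    - [30,0,-52,0,0]
    - [30,0,-52,0,0]
    - [30,0,-52,0,0]
    - [30,0,-52,0,0]
    - [30,0,-52,0,0]
    - [30,0,-52,0,0]
    - [30,0,-52,0,0]
  force: 40

```text
time: 1.35
tcp_pos: [0.4246, 0.1889, 0.2464]
tcp_rot: [-1.576, 0.014, -0.009]
wrist_force: [-0.0, 0.6, -0.2]
finger_gap: -0.0004
```

```bash
python3 - <<'E'
from h import *
rep(); go(-.20,.045,.14)
E
```

```text
t 1.35 tcp st [-220.1   48.4  246.4] F [-0.    0.64 -0.23] gap -0.00041257534229646996
axes in station [[1.0, -0.003, -0.018], [0.018, -0.005, 1.0], [-0.003, -1.0, -0.005]]
tool shift mm [ 20.4 106.4  -3.2]
```

carry_out:
  series:
    - [18,0,-2,1,0]
    - [17,20,-2,0,0]
    - [0,40,0,0,0]
    - [0,40,0,0,0]
    - [0,40,0,0,0]
    - [0,30,0,0,0]
    - [0,16,0,0,0]
    - [0,10,0,0,0]
    - [0,0,0,0,0]
    - [0,0,0,0,0]

```text
time: 2.6
tcp_pos: [0.4641, 0.1855, 0.0451]
tcp_rot: [-1.571, 0.029, -0.03]
wrist_force: [0.5, 0.1, 0.3]
finger_gap: -0.0002
```

```bash
python3 - <<'E'
from h import *
rep(); go(-.16,.045,.05)
for n in ("scene","top"):
    im=cams.grab_frame(n)[:,:,::-1]
    c=im[135:245,100:270] if n=="scene" else im[150:275,160:265]
    cv2.imwrite(f"pics/{n}1.png",cv2.resize(c,None,fx=4.6,fy=4.6,interpolation=cv2.INTER_CUBIC))
E
```

```text
t 2.6 tcp st [-180.5   46.2   45.1] F [0.47 0.09 0.31] gap -0.0002473816919673493
axes in station [[1.0, 0.001, 0.005], [-0.005, -0.001, 1.0], [0.001, -1.0, -0.001]]
tool shift mm [20.6 -4.9 -1.1]
```

View pics/scene1.png

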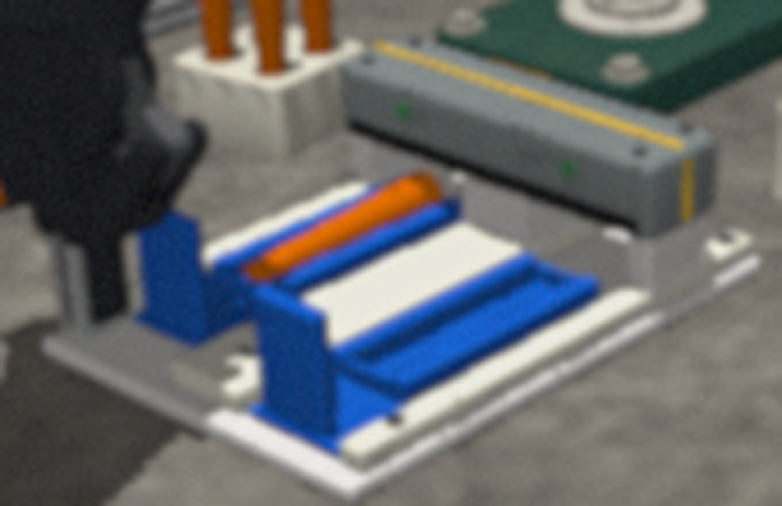

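View pics/top1.png

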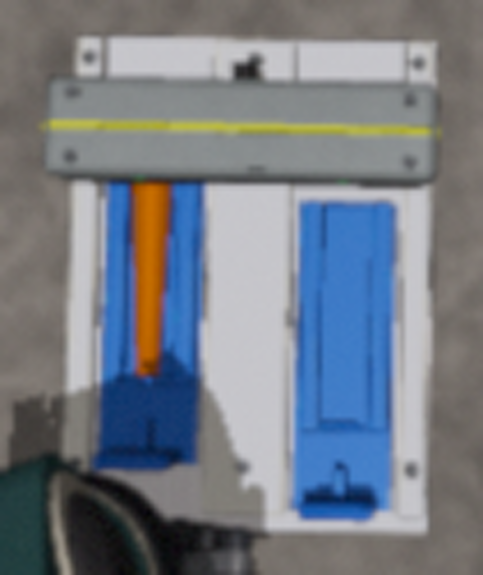

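The closed fingers stand in the lane behind the tab, at about (80,290) in the scene crop, still clear of it, and nothing has moved. I'll push slowly.

carry_out:
  series:
    - [6,0,0,0,0]
    - [6,0,0,0,0]
    - [4,0,0,0,0]
    - [4,0,0,0,0]
    - [5,0,0,0,0]
    - [5,0,0,0,0]
    - [5,0,0,0,0]
    - [5,0,0,0,0]
    - [5,0,0,0,0]
    - [0,0,0,0,0]

```text
time: 3.95
tcp_pos: [0.5125, 0.1837, 0.0463]
tcp_rot: [-1.571, 0.029, -0.031]
wrist_force: [0.5, -0.5, -0.3]
finger_gap: -0.0001
```

```bash
cat > look.py <<'E'
from h import *
import sys
k=sys.argv[1]
rep()
ims={n:cams.grab_frame(n)[:,:,::-1].copy() for n in ("scene","top")}
for n,im in ims.items():
    c=im[135:245,100:270] if n=="scene" else im[150:275,160:265]
    cv2.imwrite(f"pics/{n}{k}.png",cv2.resize(c,None,fx=4.6,fy=4.6,interpolation=cv2.INTER_CUBIC))
hsv=cv2.cvtColor(ims["top"],cv2.COLOR_BGR2HSV); mk=cv2.inRange(hsv,(3,120,50),(18,255,255)); mk[:180]=0;mk[260:]=0;mk[:,:175]=0;mk[:,215:]=0
p=np.argwhere(mk)
if len(p): v=p[:,0].max(); print("tube near end row",v,"mid x_s",(S(onz("top",p[:,1].mean(),v+.5,.022))+[49,0,0]).round(1))
E
python3 look.py 2
```

```text
t 3.95 tcp st [-132.1   46.    46.3] F [ 0.47 -0.51 -0.26] gap -6.37345078987652e-05
axes in station [[1.0, 0.001, 0.006], [-0.006, 0.0, 1.0], [0.001, -1.0, 0.0]]
tube near end row 217 mid x_s [-31.7  41.3  22. ]
```

View pics/scene2.png

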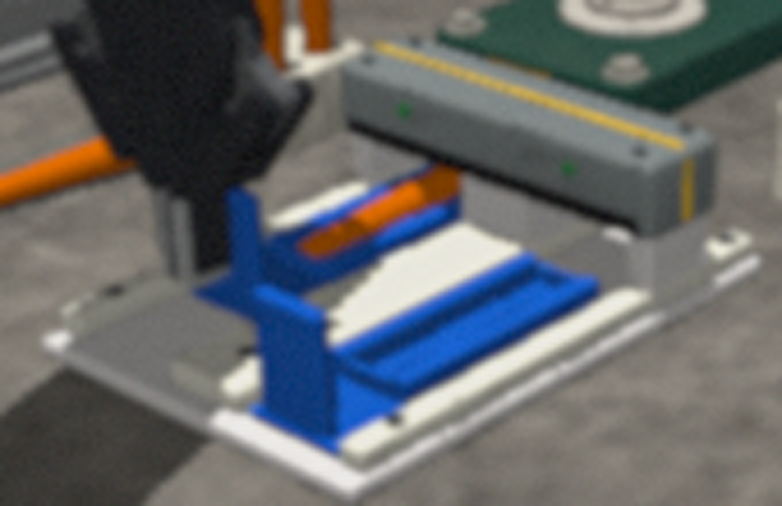

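View pics/top2.png

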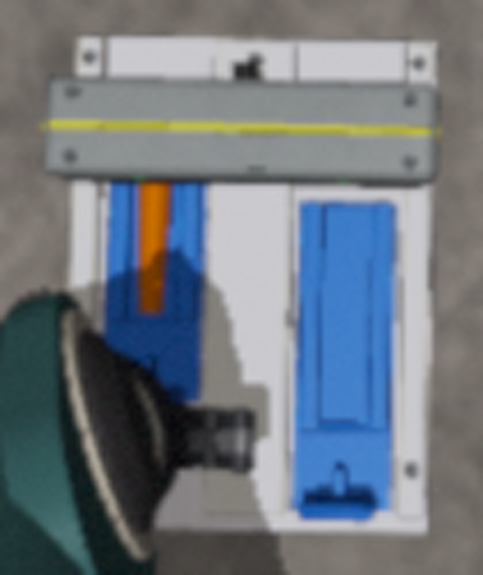

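The carrier is following. The tube's middle is now at about −32 mm, and the empty carrier has not moved. I'll continue more slowly.

carry_out:
  series:
    - [3,0,0,0,0]
    - [3,0,0,0,0]
    - [3,0,0,0,0]
    - [3,0,0,0,0]
    - [3,0,0,0,0]
    - [3,0,0,0,0]
    - [2,0,0,0,0]
    - [2,0,0,0,0]
    - [2,0,0,0,0]
    - [0,0,0,0,0]

```text
time: 5.3
tcp_pos: [0.5368, 0.1829, 0.0462]
tcp_rot: [-1.571, 0.03, -0.029]
wrist_force: [-0.8, 1.2, -0.0]
finger_gap: -0.0002
```

```bash
python3 look.py 3
```

```text
t 5.3 tcp st [-107.7   46.    46.2] F [-0.82  1.16 -0.02] gap -0.0002024316473913963
axes in station [[1.0, -0.001, 0.005], [-0.005, -0.0, 1.0], [-0.001, -1.0, -0.0]]
tube near end row 205 mid x_s [-6.4 42.  22. ]
```

View pics/top3.png

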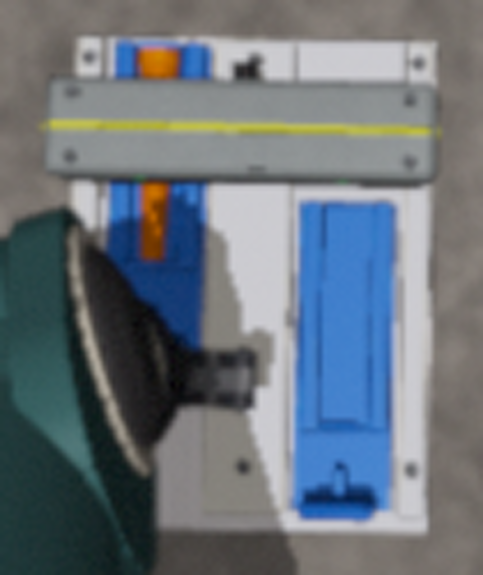

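The tube's middle is at −6 mm by its near end, and its cap now shows beyond the head at crop (158,47). I'll push about 6 mm more, then back off.

carry_out:
  series:
    - [2,0,0,0,0]
    - [2,0,0,0,0]
    - [2,0,0,0,0]
    - [0,0,0,0,0]
    - [-5,0,0,0,0]
    - [-20,0,0,0,0]
    - [-30,0,0,0,0]
    - [-20,-20,0,0,0]
    - [0,-60,0,0,0]
    - [0,-60,0,0,0]

```text
time: 6.65
tcp_pos: [0.4625, 0.1842, 0.1852]
tcp_rot: [-1.576, 0.035, -0.023]
wrist_force: [1.2, 0.7, 0.2]
finger_gap: -0.0
```

```bash
python3 look.py 4; python3 - <<'E'
from h import *
im=cams.grab_frame("top")[:,:,::-1].copy(); hsv=cv2.cvtColor(im,cv2.COLOR_BGR2HSV)
mk=cv2.inRange(hsv,(3,120,50),(18,255,255)); mk[:150]=0;mk[260:]=0;mk[:,:175]=0;mk[:,215:]=0
p=np.argwhere(mk); 
print("far rows",p[:,0].min(),"x",[S(onz("top",193,p[:,0].min()-.5,z))[0].round(1) for z in (.022,.03)])
mk=cv2.inRange(hsv,(100,120,40),(130,255,255)); mk[:150]=0;mk[275:]=0;mk[:,:165]=0;mk[:,262:]=0
n,l,s,c=cv2.connectedComponentsWithStats(mk); print(s[s[:,4]>15])
for i in range(1,n):
    if s[i,4]>300:
        x,y,w,h,a=s[i]; print("tab near face",S(onz("top",c[i][0],y+h-.5,.062)).round(1))
E
```

```text
t 6.65 tcp st [-182.1   44.9  185.2] F [1.18 0.7  0.17] gap -3.598009982900503e-05
axes in station [[1.0, -0.008, 0.005], [-0.005, -0.005, 1.0], [-0.008, -1.0, -0.005]]
tube near end row 202 mid x_s [-0.  42.1 22. ]
far rows 158 x [np.float64(47.5), np.float64(46.2)]
[[     0      0    512    384 194492]
 [   185    156      6     11     52]
 [   197    156      9     11     71]
 [   182    189     23     34    597]
 [   224    194     22     69   1396]]
tab near face [-91.3  34.2  62. ]
tab near face [-169.5  -50.2   62. ]
```

View pics/top4.png

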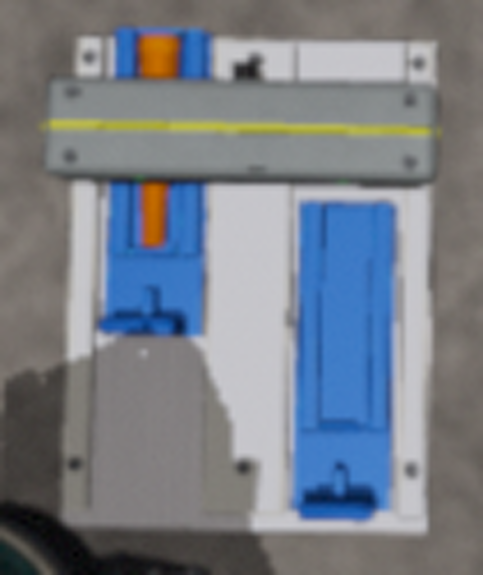

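View pics/scene4.png

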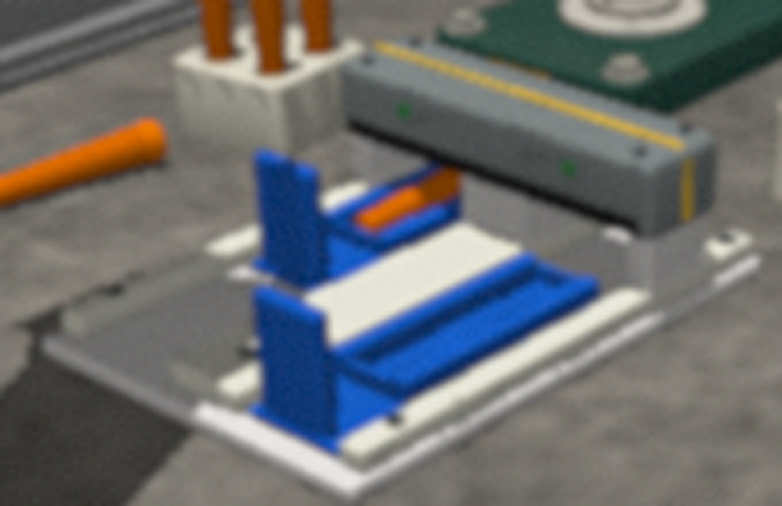

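The near end puts the tube's middle at about 0 mm, and both ends together give −1 mm. The tab's near face is at −91 mm, where −90 is ideal. The empty carrier's outline hasn't changed, and the gripper is clear. I'm handing it in.

carry_out:
  series:
    - [0,0,0,0,0]
    - [0,0,0,0,0]
    - [0,0,0,0,0]
    - [0,0,0,0,0]
    - [0,0,0,0,0]
    - [0,0,0,0,0]
    - [0,0,0,0,0]
    - [0,0,0,0,0]
    - [0,0,0,0,0]
    - [0,0,0,0,0]

```text
time: 8.05
tcp_pos: [0.4624, 0.1841, 0.1829]
tcp_rot: [-1.575, 0.035, -0.024]
wrist_force: [-0.2, 0.3, -0.7]
finger_gap: 0.0003
```

```bash
python3 look.py 5; python3 -c "
from bench import ticket; print(ticket.finish_job())"
```

```text
t 8.05 tcp st [-182.1   44.8  182.9] F [-0.23  0.29 -0.65] gap 0.00030733086890665244
axes in station [[1.0, -0.007, 0.005], [-0.005, -0.005, 1.0], [-0.007, -1.0, -0.005]]
tube near end row 202 mid x_s [-0.  42.1 22. ]
the job is handed in; nothing more can be done
None
```

I pushed the loaded carrier about 58 mm along the left lane with the closed fingers against its tab. Then I backed off, lifted clear and handed the job in at about 8 s.

In the last checks, the near end of the tube put its middle at about 0 mm from the yellow line. The two ends together gave about −1 mm, and the tab gave −1 mm, all well inside the 15 mm limit. The tube was still lying in its nest, and the empty carrier's outline in the image had not changed. The gripper was about 0.18 m up, touching nothing. No check failed or disagreed beyond about 2 mm.

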